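# Tap a tube rotator's mixing head home in its inclined taper socket

### The arm

A 7-joint arm with a two-finger parallel gripper is mounted at the origin on a cart in front of the work surface, level with it; the furniture and walls round the work are solid. World frame = base frame: x ahead of the robot, y to its left, z up, the work surface at z = 0. Lengths are in m, angles in rad, forces in N, time in s.
With the tool pointing down it reaches from about 0.425 to 0.825 m from the base axis. Payload 3.6 kg.
Tool frame: the origin (TCP) lies between the finger pads; the fingertips stand 22 mm ahead of it and the grasp point (between the pads) lies 3 mm ahead of it; z points along the fingers, y is the line along which they close (so a half turn about z gives the same grasp; the last joint's range is limited). The gripper opens to 85 mm and grips with 20 to 120 N. Pads are 22 mm wide; open, the fingers measure 114 mm over their backs; the gripper's body (76 mm by 85 mm) begins 54 mm behind the grasp point. The pads swing forward as they close: fully open they stand 13 mm farther back than shut.
Start: joints at [-1.234, 0.615, -0.013, 1.423, 0.008, 1.103, -0.04], TCP at [0.231, 0.608, 0.253] pointing down, gripper open.
Joint ranges: [-3.12, 3.12], [-0.3, 2.06], [-1.34, 1.32], [0.26, 2.42], [-1.36, 4.5], [0.01, 1.98], [-2.84, 2.84]. Speed limits (rad/s): [2.79, 2.79, 3.14, 3.14, 3.14, 3.14, 3.14].

### API

Orientations are given as a unit quaternion [w, x, y, z].
In Python, from rig import r, imaging, order gives the robot as it stands.
- The arm moves only by the tool apply_moves, never from a script. Its argument "plan" is a list of rows, each a list of 7 numbers: the opening, from 0 (shut) to 1 (fully open), then the shift along the tool's x, y, z in mm, then the turn, a rotation vector about the tool's x, y, z in rad. A call has 1 to 10 rows; each row is the pose to reach, as a shift and turn from the pose commanded when the call began, along the tool's axes at that moment; what a row does not reach only later rows make up. A row lasts 1/8 s, in which the tool goes at most 62.5 mm and 10.7 degrees, less where a joint would pass 70% of its speed; a pose out of reach is approached as far as the arm can. A call with a gripper value outside its range is refused whole. The fingers move at their own pace and stop on an object; "force" is the grip in N (left out, the last holds). Time passes only in rows, so rows that repeat a pose let the fingers close. It gives the time, the measured TCP pose, the force, the opening and the grip force at its end, in the units of the state.
- r.state(): the state, without advancing time (a new reading comes with each control period).
- imaging.camera(name): name is "scene" or "top"; returns a dict with "image" (420x560x3 uint8, blue, green, red), "vertical_fov" (degrees; the focal length in pixels is half the picture's height over the tangent of half this angle, whatever the lens; pixels are square), "cx", "cy" (the principal point, pixels), "R" (3x3) and "t" (3): a world point X has camera coordinates R X + t. Camera axes: x right, y down, z forward; pixel columns grow to the right and rows downward; lengths in m; the calibration is good to about 2 mm. A picture is of the moment at which its call begins. There is no depth.
- order.close_job(): hands the job in; it is judged then, once.
The state is a dict: "time_s": time; "joint_pos": joint angles; "dq": joint speeds; "joint_efforts": joint torques, N m; "ee_pos": TCP position; "eef_rot": TCP orientation; "ft_force": force on the tool from outside, world axes, zero at the start; "moment": the same for the moment, N m; "opening": opening from 0.0 (shut) to 1.0 (fully open); "grip_force": force on a finger pad.
Only numpy, scipy, OpenCV 4.12 (cv2) and the standard library are available. Lean on these libraries where they do the work, as an engineer would, in place of code of your own. Each camera call takes 0.05 s, during which the arm holds its last target. There are 200 camera calls.

### The job

Fit the round eight-clip mixing head from the stand to the tube rotator: start its tapered shank in the inclined spring socket, let go so that it stands there by itself, then tap it gently along the socket's axis until its shoulder is fully home against the nose and friction holds it. Do not hammer the drive, leave the bar-shaped head in the stand and do not shift the bottles and cartons.

Things in the scene. Friction and masses are not known exactly. Their poses are not given: they have to be found in the camera images.
- round_head: Loose mixing head of the tube rotator, 107 mm tall, about 0.2 kg: below, a steel tapered shank 50 mm long; then a steel collar (54 mm diameter, 6 mm thick), a white disc (120 mm diameter, from 6 to 12 mm above the origin) with eight grey tube clips, and a round grip post. Hangs upright in one hole of the stand. Origin on the axis at the collar's underside, its shoulder; z from shank to post.
- round_post_top (a point): Centre of the flat top of the round head's grip post, 57 mm above the head's origin. The post is 30 mm in diameter and 45 mm tall; it is where to hold the head and where to tap it. The clips stand 45 to 57 mm from the axis, their tops 28 mm above the origin.
- round_shank_tip (a point): Centre of the shank's lower end, 50 mm below the round head's origin. The shank is a cone, 30 mm in diameter at the shoulder and 20.6 mm near the tip (1:5 on diameter); its last 3 mm are chamfered to 17 mm.
- bar_head: Second head with the same shank, collar and post, but a straight white bar (116 mm along its x, 38 mm wide, 6 mm thick) with a clip at each end instead of the disc. Hangs in the stand's other hole and stays there. Origin as for the round head.
- stand: Fixed sheet-metal accessory stand, 80 mm (its x) by 300 mm (its y), 68 mm high; origin at the centre of its underside on the worktop. Two through holes of 35 mm at y = -70 and +70 mm of its frame; the heads' collars rest on its top, the shanks hang loosely in the holes and lift straight out.
- tube_rotator: Fixed motor unit, white, foot 134 mm (its x) by 156 mm (its y), 30 mm high, with two cheeks that carry an 86 mm drum between them (drum pivot 108 mm above and 10 mm behind the origin, clamp knobs outside the cheeks reach 86 mm to either side). Origin at the centre of the foot's underside; its front (-x) faces the robot.
- drive_tilt (a joint): Angle of the drum from upright, leaning to the rotator's own -x (towards the robot); 0 = socket straight up, positive leans forward. It is clamped (holds by strong friction) and is not to be changed.
- socket_mouth (a point): Centre of the socket's open mouth in the plane of the steel nose face (54 mm diameter, bore 41 mm), 80 mm from the drum's pivot at rest. z points out of the socket along its axis (up and towards the robot): the shank goes in along -z. Home: the head's shoulder lies on this face (its origin at this point, z axes parallel); there the resistance turns hard.
- spindle (a joint): How far (m) the steel nose with its socket is pushed back into the drum, along -z of socket_mouth, on its rubber buffer: 0 at rest, 7 mm at most, about 4.5 N to start and 4.5 N more per mm. It gives way while the head is tapped and comes back afterwards; socket_mouth moves with it.
- leaf0 (a joint): Outward travel (m) of one of four spring leaves in the socket, a 1:5 tapered sleeve 46 mm deep, 27 mm wide at the mouth. The shank slides in freely until its shoulder is about 15 mm from the face; then the leaves spread (1.1 to 1.5 mm when home) and it advances only against friction that rises to about 17 to 24 N just before home. Left anywhere there, it stays.
- saline: Small round saline bottle, 34 mm diameter, 79 mm tall, bystander. Origin at the centre of its underside.
- lancets: Carton 52 x 72 x 60 mm, bystander. Origin at the centre of its underside.
- capillaries: Flat carton 55 x 95 x 28 mm, bystander. Origin at the centre of its underside.
- spray: Tall pump bottle, 48 mm diameter, 184 mm tall, bystander. Origin at the centre of its underside.
- right_machine_corner (a point): Near left corner of the big fixed bench analyser at the right. The machine is solid and fills everything to the right of (-y) and behind (+x) this point, up to 440 mm above the worktop with its monitor; keep the arm clear of it when swinging in.
- left_machine_front (a point): Point on the front of the fixed bench analyser behind the stand. The machine is solid, fills the worktop behind (+x) this point from about 160 mm to its right (-y) to far on the left, and is 260 mm high, with a taller monitor farther back on the left.

How it is judged:
On the way, in this order (a step that is already met when the one before it is completed fails the run):
1. the round head's shank stands in the socket by itself, started but not home (shoulder 3 to 22 mm from the nose face), and the fingers are off it (x of round_head in the frame of socket_mouth between -0.006 and 0.006 m and y of round_head in the frame of socket_mouth between -0.006 and 0.006 m and angle between the z axis of round_head and the z axis of socket_mouth, either way round below 0.15 rad and z of round_head in the frame of socket_mouth between 0.003 and 0.022 m and contact force between the fingers and round_head below 0.1 N), for 0.2 s.
2. tapped home: the shoulder lies on the nose face (x of round_head in the frame of socket_mouth between -0.003 and 0.003 m and y of round_head in the frame of socket_mouth between -0.003 and 0.003 m and angle between the z axis of round_head and the z axis of socket_mouth, either way round below 0.05 rad and z of round_head in the frame of socket_mouth between -0.003 and 0.002 m), for 0.2 s.
At the end, for the whole second after the job is handed in: The round head is seated in the rotator's socket: shoulder within 2 mm of the nose face, within 3 mm of the socket's axis and within 0.05 rad of its direction, at rest and untouched by the robot; the bar-shaped head still hangs in the stand (all of step 2 and contact force between each of the arm, the fingers and round_head below 0.1 N and linear speed of round_head below 0.01 m/s and height (world z) of bar_head between 0.05 and 0.085 m and horizontal distance between bar_head and stand below 0.09 m).
It fails at once if the drive is hammered: more than 120 N between the round head and the rotator (contact force between round_head and tube_rotator above 120 N).
It fails at once if the bar-shaped head is shifted by more than 25 mm (distance of bar_head from where it was at the start of the episode above 0.025 m).
It fails at once if the saline bottle, a carton or the spray bottle is shifted by more than 25 mm (distance of any of saline, lancets, capillaries, spray from where it was at the start of the episode above 0.025 m).
It also fails if it takes over 64 s, if anything falls off the work surface, if the arm or the gripper's body presses on something with over 40 N, if the wrist force passes 120 N, or if a joint passes its speed limit or range.

## Working session

There is one attempt and no reset: what is moved stays moved. The work goes in short steps, Python scripts to look and compute and a tool call to move; the robot and the scene stay as the last step left them, time stands still between calls to the robot, and variables do not carry over. Pictures are saved under pics/ and viewed, at most 10 in all, crops included, and the job is handed in when it is done.

Besides the shell and the picture viewer there is one more tool, called in YAML: its name, and indented under it one key for each argument. apply_moves: Moves the arm, as the interface text tells. Its arguments: {"type":"object","properties":{"plan":{"type":"array"},"force":{"type":"number"}},"required":["plan"]}

```bash
mkdir -p pics
cat > h.py <<'E'
import numpy as np, cv2
from rig import r, imaging, order
def cam(n):
    c=imaging.camera(n); im=c["image"]; f=im.shape[0]/2/np.tan(np.radians(c["vertical_fov"])/2)
    c["f"]=f; c["R"]=np.array(c["R"]); c["t"]=np.array(c["t"]); return c
def ray(c,u,v):
    d=np.array([(u-c["cx"])/c["f"],(v-c["cy"])/c["f"],1.]); d=c["R"].T@d
    return -c["R"].T@c["t"], d/np.linalg.norm(d)
def onz(c,u,v,z):
    o,d=ray(c,u,v); return o+d*(z-o[2])/d[2]
def proj(c,X):
    p=c["R"]@np.array(X)+c["t"]; return np.array([c["cx"],c["cy"]])+c["f"]*p[:2]/p[2]
def tri(rays):
    A=np.zeros((3,3)); b=np.zeros(3)
    for o,d in rays:
        M=np.eye(3)-np.outer(d,d); A+=M; b+=M@o
    X=np.linalg.solve(A,b); return X,[np.linalg.norm((np.eye(3)-np.outer(d,d))@(X-o)) for o,d in rays]
E
python3 - <<'E'
from h import *
for n in("scene","top"):
    c=cam(n); cv2.imwrite(f"pics/{n}0.png",c["image"]); np.savez(f"{n}0.npz",**c)
    print(n,c["f"],c["cx"],c["cy"],ray(c,280,210))
print(r.state())
E
```

```text
scene 443.282557810051 284.07944505361934 216.12733457672007 (array([-0.03217104, -1.05629735,  0.69011418]), array([ 0.39796039,  0.82242049, -0.40651208]))
top 519.448233272221 279.55042482508463 214.40988491260862 (array([0.26087434, 0.05189367, 1.58703134]), array([ 0.18132658,  0.01517996, -0.98330577]))
{'time_s': 0.1, 'joint_pos': array([-1.23449802,  0.61585139, -0.01261266,  1.42475006,  0.00810665,
        1.1033828 , -0.04036396]), 'dq': array([-0.00098585, -0.0020623 , -0.00125494, -0.0049145 , -0.00139724,
        0.0011033 , -0.00034815]), 'joint_efforts': array([ 1.44527268e-03, -4.70384645e+01,  2.60372590e-01, -1.71570987e+01,
        1.01515595e-02,  5.90279902e-03,  1.70918418e-05]), 'ee_pos': array([0.23044609, 0.60709903, 0.2522314 ]), 'eef_rot': array([-1.92717732e-04,  1.80355923e-01,  9.83600717e-01, -1.15468520e-03]), 'ft_force': array([ 0.2154831 , -0.50776868,  0.47824343]), 'moment': array([-0.02679263,  0.07152768, -0.02699497]), 'grip_force': 0.0, 'opening': 1.0024383238592849}
```

View pics/scene0.png

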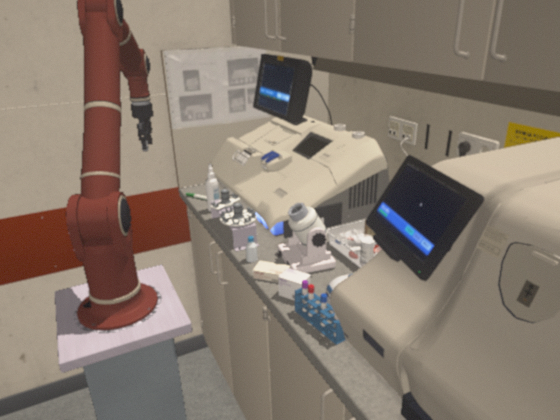

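View pics/top0.png

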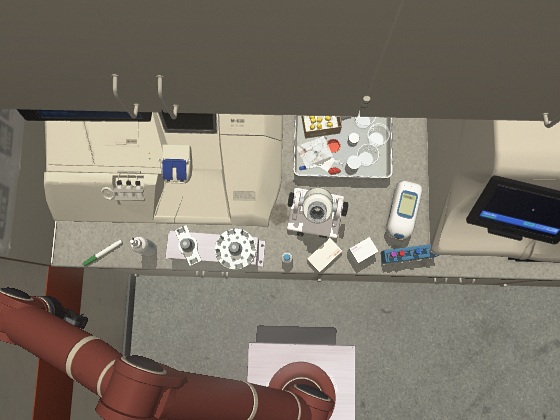

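The scene view shows the stand with its heads at about (235,215) and the rotator at (305,225). The top view shows the round head at (236,249), the bar head at (188,243) and the rotator with its nose at (317,212). I'll zoom in on both.

Run:
```python
import cv2
a=cv2.imread("pics/top0.png")[180:280,155:360]; b=cv2.imread("pics/scene0.png")[165:285,190:350]
cv2.imwrite("pics/z1.png",cv2.resize(a,(800,390),interpolation=cv2.INTER_CUBIC))
cv2.imwrite("pics/z2.png",cv2.resize(b,(800,600),interpolation=cv2.INTER_CUBIC))
```

```text
(no output)
```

View pics/z1.png

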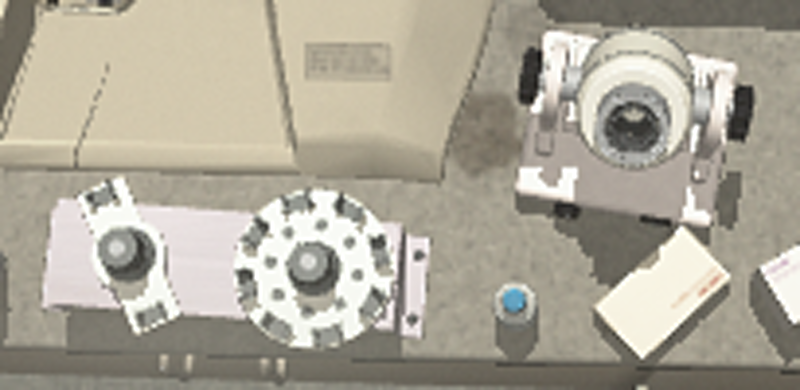

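View pics/z2.png

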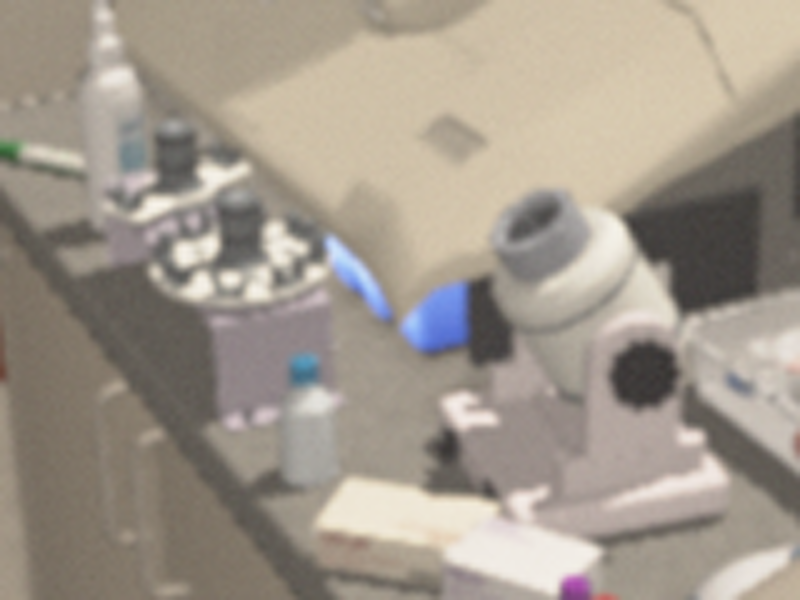

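Zoomed: top view has the round post top near zoom (316,258), the bore at (633,122) and the knobs at (530,76) and (741,112). In the scene zoom the post top is at (243,198) and the bore at (533,222). Next I'll measure these from masks.

```bash
cat > m.py <<'E'
from h import *
T=dict(np.load("top0.npz")); S=dict(np.load("scene0.npz"))
def z(c,box,s,m):
    x0,y0,x1,y1=box; im=cv2.resize(c["image"][y0:y1,x0:x1],None,fx=s,fy=s,interpolation=cv2.INTER_CUBIC)
    return im
def full(box,s,p): return (np.array(p)+.5)/s-.5+np.array(box[:2])
def blob(c,box,fn,s=6,near=None,nm=None):
    im=z(c,box,s,None); hsv=cv2.cvtColor(im,cv2.COLOR_BGR2HSV).astype(int)
    m=fn(hsv).astype(np.uint8)*255
    if nm: cv2.imwrite(nm,np.vstack([im,cv2.merge([m]*3)]))
    cs,_=cv2.findContours(m,cv2.RETR_EXTERNAL,cv2.CHAIN_APPROX_NONE)
    k=max(cs,key=cv2.contourArea); e=cv2.fitEllipse(cv2.convexHull(k))
    M=cv2.moments(k); cen=full(box,s,(M['m10']/M['m00'],M['m01']/M['m00']))
    return cen, full(box,s,e[0]), np.array(e[1])/s, e[2]
E
python3 - <<'E'
from m import *
out={}
# disc/post top view
P=[("disc",T,(212,226,260,272),lambda h:(h[...,2]>200)&(h[...,1]<25)),
("postT",T,(226,238,246,260),lambda h:h[...,2]<150),
("postS",S,(230,199,248,220),lambda h:h[...,2]<120),
("boreT",T,(306,200,330,223),lambda h:h[...,2]<95),
("ringT",T,(303,195,332,226),lambda h:(h[...,1]<35)&(h[...,2]<185)),
("boreS",S,(286,200,310,222),lambda h:h[...,2]<100),
("ringS",S,(284,199,312,222),lambda h:(h[...,1]<35)&(h[...,2]<185)),
("knobL",T,(284,186,296,208),lambda h:h[...,2]<70),
("knobR",T,(338,198,352,218),lambda h:h[...,2]<70),
("knobS",S,(310,231,330,248),lambda h:h[...,2]<70)]
ims=[]
for n,c,b,fn in P:
    r_=blob(c,b,fn,nm=f"pics/m_{n}.png"); print(n,*[np.round(x,2) for x in r_])
    im=cv2.imread(f"pics/m_{n}.png"); ims.append(cv2.resize(im,(160,290)))
cv2.imwrite("pics/mm.png",np.vstack([np.hstack(ims[:5]),np.hstack(ims[5:])]))
E
```

```text
disc [233.38 248.01] [232.17 248.02] [40.83 52.82] 81.13
postT [235.76 249.77] [234.89 248.53] [13.6  14.38] 161.0
postS [237.4  211.32] [236.12 211.26] [13.36 15.04] 51.76
boreT [316.55 212.15] [316.57 212.36] [13.09 13.73] 93.87
ringT [316.7  215.08] [316.24 216.14] [30.24 36.61] 99.8
boreS [296.42 208.82] [296.35 208.85] [3.39 9.93] 57.7
ringS [296.99 212.31] [296.06 213.06] [17.15 25.87] 48.73
knobL [290.44 199.1 ] [290.5  198.99] [ 4.98 15.65] 9.26
knobR [344.48 208.62] [344.3  208.68] [ 5.5  16.58] 9.59
knobS [318.42 239.5 ] [318.49 239.52] [11.01 12.04] 51.69
```

View pics/mm.png

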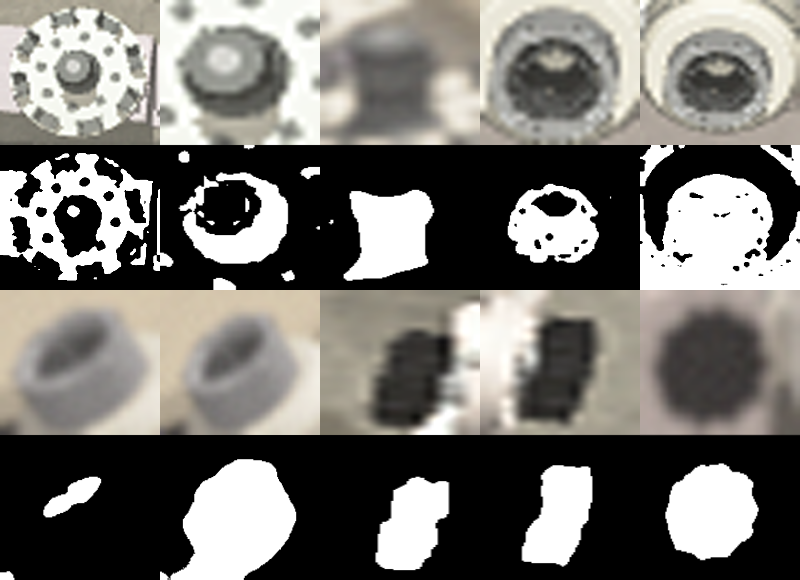

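The masks frame the bore (top 316.6,212.3; scene about 296.1,208.9) and the knobs well. The disc and post masks are polluted, so I'll use the visible disc outline, centre about (235.2,248.1), and the light post top, about (233.5,246.3).

Run:
```python
from m import *
np.set_printoptions(precision=4,suppress=True)
print("disc",onz(T,235.2,248.1,.08),"post",onz(T,233.5,246.3,.125))
# disc rim fit by polar edge: white disc, sides away from stand
b=(208,222,264,276);s=8
im=z(T,b,s,None);g=cv2.cvtColor(im,cv2.COLOR_BGR2HSV).astype(int)
m=((g[...,2]>215)&(g[...,1]<14)).astype(np.uint8)*255
m=cv2.morphologyEx(m,cv2.MORPH_OPEN,np.ones((5,5)))
cs,_=cv2.findContours(m,cv2.RETR_EXTERNAL,cv2.CHAIN_APPROX_NONE)
pts=np.vstack([k[:,0] for k in cs if cv2.contourArea(k)>80]).astype(float)
W=np.array([onz(T,*full(b,s,p),.08)[:2] for p in pts])
c=onz(T,235.2,248.1,.08)[:2]
for _ in range(8):
    d=np.linalg.norm(W-c,axis=1); q=W[abs(d-.06)<.004]
    A=np.c_[2*q,np.ones(len(q))]; x=np.linalg.lstsq(A,(q**2).sum(1),rcond=None)[0]; c=x[:2]
print("rim fit",c,np.sqrt(x[2]+c@c),len(q))
# post top: two-view
b2=(226,238,246,260)
for lo in(150,): 
    im=z(T,b2,8,None); g=cv2.cvtColor(im,cv2.COLOR_BGR2GRAY)
    pr=proj(T,[*c,.125]); pb=proj(T,[*c,.08]); print("proj posttop T",pr,"base",pb,"S",proj(S,[*c,.125]))
X,e=tri([ray(T,316.6,212.3),ray(S,296.1,208.9)]);print("mouth",X,e)
kl=onz(T,290.5,199,.108);kr=onz(T,344.4,208.65,.108);print("knobs",kl,kr,np.linalg.norm(kl-kr))
print("knobS ray at knob z", onz(S,318.45,239.5,.108))
ax=(kl-kr)/np.linalg.norm(kl-kr);mid=(kl+kr)/2
v=X-mid;print("yaw",np.arctan2(-ax[0],ax[1]),"off along ax",v@ax,"dist",np.linalg.norm(v)); f=np.cross(ax,[0,0,1]);print("fwd",f,"tilt",np.degrees(np.arctan2(-(v@f),v[2])))
for n,u,w,h in(("saline",286.8,258,.079),):print(n,onz(T,u,w,h))
for p in((155+44/3.9,180+305/3.9),(155+432/3.9,180+240/3.9),(155+418/3.9,180+335/3.9)):print("stand corner",onz(T,*p,.068 if p[0]<200 else .0))
print("barpost",onz(T,155+120/3.9,180+245/3.9,.125))
for p in((685,228),(595,300),(640,357),(730,280)): print("carton",onz(T,155+p[0]/3.9,180+p[1]/3.9,.045))
```

```text
disc [0.4225 0.2026 0.08  ] post [0.4226 0.2031 0.125 ]
rim fit [0.421  0.2029] 0.05949784902185653 819
proj posttop T [233.5435 246.8859] base [235.0619 248.6109] S [236.6587 203.4927]
mouth [ 0.5174 -0.0275  0.1738] [np.float64(0.0002298310163390612), np.float64(0.0002298310163390389)]
knobs [0.5669 0.0451 0.108 ] [ 0.5424 -0.1114  0.108 ] 0.15843987748780172
knobS ray at knob z [ 0.5414 -0.1135  0.108 ]
yaw -0.15506054072507333 off along ax -0.00013250689051068647 dist 0.0758001205767189
fwd [ 0.988  -0.1544  0.    ] tilt 29.786941195221704
saline [0.3978 0.0515 0.079 ]
stand corner [0.3886 0.4048 0.068 ]
stand corner [0.4538 0.1174 0.    ]
stand corner [0.3788 0.1259 0.    ]
barpost [0.4289 0.339  0.125 ]
carton [ 0.4628 -0.0779  0.045 ]
carton [ 0.4057 -0.0101  0.045 ]
carton [ 0.3634 -0.045   0.045 ]
carton [ 0.4237 -0.1126  0.045 ]
```

```bash
cat >> h.py <<'E'
from scipy.spatial.transform import Rotation as Ro
np.set_printoptions(precision=4,suppress=True)
def pose(s=None):
    s=s or r.state(); w,x,y,z=s["eef_rot"]; return np.array(s["ee_pos"]),Ro.from_quat([x,y,z,w])
def frame(zdir,yref):
    z=np.array(zdir,float);z/=np.linalg.norm(z);y=np.array(yref,float);y-=z*(y@z);y/=np.linalg.norm(y)
    return Ro.from_matrix(np.c_[np.cross(y,z),y,z])
def rel(p,R):
    p0,R0=pose(); print("shift mm",R0.inv().apply(np.array(p)-p0)*1000,"rot",(R0.inv()*R).as_rotvec(),"| from",p0,"f",r.state()["ft_force"],"open",r.state()["opening"],"t",r.state()["time_s"])
H=np.array([.4212,.2029])
down=frame([0,0,-1],[np.cos(.4486),np.sin(.4486),0])
E
python3 - <<'E'
from h import *
rel([*H,.20],down)
E
```

```text
shift mm [-321.7507 -310.1012   52.9695] rot [-0.0022  0.0009  0.7595] | from [0.2304 0.6071 0.2522] f [ 0.2155 -0.5078  0.4782] open 1.0024383238592849 t 0.1
```

apply_moves:
  plan:
    - [0.62,-322,-310,30,0,0,0.76]
    - [0.62,-322,-310,30,0,0,0.76]
    - [0.62,-322,-310,30,0,0,0.76]
    - [0.62,-322,-310,30,0,0,0.76]
    - [0.62,-322,-310,30,0,0,0.76]
    - [0.62,-322,-310,30,0,0,0.76]
    - [0.62,-322,-310,30,0,0,0.76]
    - [0.62,-322,-310,30,0,0,0.76]
    - [0.62,-322,-310,53,0,0,0.76]
    - [0.62,-322,-310,53,0,0,0.76]
  force: 40

```text
time_s: 1.35
ee_pos: [0.4202, 0.2039, 0.199]
eef_rot: [-0.001, 0.532, 0.847, -0.002]
ft_force: [0.3, -0.8, 0.5]
opening: 0.619
grip_force: 0.0
```

Run:
```python
from h import *
rel([*H,.112],down)
a=cam("top");b=cam("scene")
A=cv2.resize(a["image"][200:290,180:290],(400,330),interpolation=2)
B=cv2.resize(b["image"][150:260,190:322],(400,330),interpolation=2)
cv2.imwrite("pics/p1.png",np.hstack([A,B]))
```

```text
shift mm [-1.3815  0.8439 87.0393] rot [-0.0043 -0.0005  0.0006] | from [0.4202 0.2039 0.199 ] f [ 0.2677 -0.7553  0.5021] open 0.6189454289071717 t 1.35
```

View pics/p1.png

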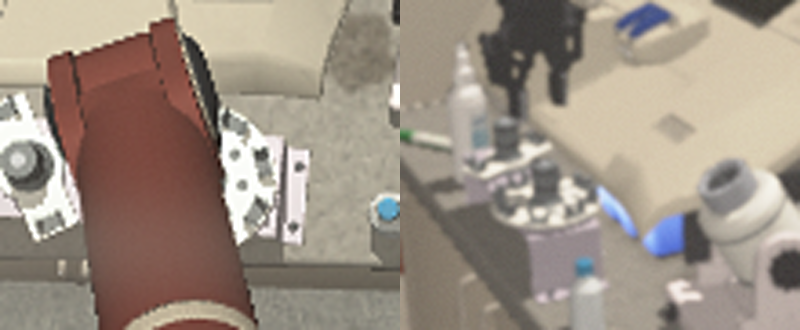

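The open fingers hover straight above the round post (scene half: fingers at 515–560, post top at 545,168). Descending.

apply_moves:
  plan:
    - [0.62,-1.4,0.8,25,0,0,0]
    - [0.62,-1.4,0.8,45,0,0,0]
    - [0.62,-1.4,0.8,60,0,0,0]
    - [0.62,-1.4,0.8,75,0,0,0]
    - [0.62,-1.4,0.8,87,0,0,0]
    - [0.62,-1.4,0.8,87,0,0,0]

```text
time_s: 2.2
ee_pos: [0.4227, 0.203, 0.113]
eef_rot: [-0.0, 0.532, 0.847, -0.0]
ft_force: [0.2, 0.4, -0.4]
opening: 0.618
grip_force: 0.0
```

apply_moves:
  plan:
    - [0.2,0,0,0,0,0,0]
    - [0.2,0,0,0,0,0,0]
    - [0.2,0,0,0,0,0,0]
    - [0.2,0,0,0,0,0,0]
    - [0.2,0,0,0,0,0,0]
  force: 50

```text
time_s: 2.82
ee_pos: [0.4226, 0.2026, 0.114]
eef_rot: [-0.0, 0.532, 0.847, -0.0]
ft_force: [-2.8, -1.3, 5.7]
opening: 0.337
grip_force: 49.4
```

apply_moves:
  plan:
    - [0.2,0,0,-15,0,0,0]
    - [0.2,0,0,-40,0,0,0]
    - [0.2,0,0,-70,0,0,0]
    - [0.2,0,0,-100,0,0,0]
    - [0.2,0,0,-125,0,0,0]
    - [0.2,0,0,-140,0,0,0]
    - [0.2,0,0,-140,0,0,0]

```text
time_s: 3.7
ee_pos: [0.4237, 0.2029, 0.2541]
eef_rot: [0.001, 0.532, 0.847, 0.001]
ft_force: [0.3, 0.7, -2.1]
opening: 0.341
grip_force: 49.6
```

```bash
cat >> h.py <<'E'
# socket: mouth on top ray, 79.5 mm from pivot, in rotator mid plane
fwd=np.array([.988,-.1544,0]); tilt=.505
S_ax=-np.sin(tilt)*fwd+np.array([0,0,np.cos(tilt)])
M=np.array([.5165,-.0275,.1775])
sock=frame(-S_ax,fwd)   # tool z = -axis, closing line in the tilt plane
def at(h,g=.041+.003-.003): # TCP when head shoulder is h above mouth, head origin g ahead of TCP
    return M+S_ax*(h+g)
E
python3 - <<'E'
from h import *
print(S_ax, np.linalg.norm(M-np.array([.5547,-.0331,.108])))
p,R=pose();print(p,r.state()["ft_force"])
rel(at(.110),sock)
S=cam("scene");cv2.imwrite("pics/lift.png",cv2.resize(S["image"][120:250,190:350],None,fx=4,fy=4,interpolation=2))
E
```

```text
[-0.478   0.0747  0.8752] 0.07950377349535052
[0.4237 0.2029 0.2541] [ 0.2955  0.738  -2.1201]
shift mm [-206.4496  -76.1145  -55.8208] rot [-0.4866 -0.1532  0.5896] | from [0.4237 0.2029 0.2541] f [ 0.2955  0.738  -2.1201] open 0.3413076249151677 t 3.7
```

View pics/lift.png

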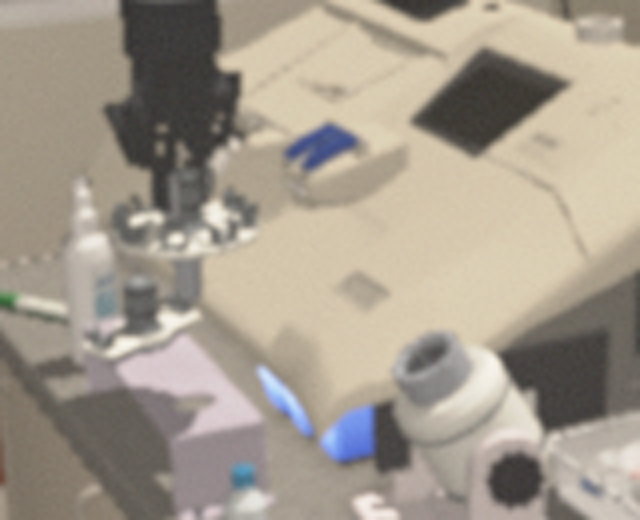

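The head is lifted clean, hanging upright in the fingers (disc at 185,225 in the crop), with the bar head left in the stand. Swinging over to the socket axis, tilting on the way.

apply_moves:
  plan:
    - [0.2,-40,-15,-40,0,0,0]
    - [0.2,-85,-30,-60,-0.1,-0.03,0.12]
    - [0.2,-130,-50,-60,-0.2,-0.06,0.24]
    - [0.2,-175,-65,-60,-0.3,-0.09,0.36]
    - [0.2,-207,-78,-60,-0.4,-0.12,0.48]
    - [0.2,-207,-78,-60,-0.487,-0.153,0.59]
    - [0.2,-207,-78,-60,-0.487,-0.153,0.59]
    - [0.2,-207,-78,-60,-0.487,-0.153,0.59]

```text
time_s: 4.75
ee_pos: [0.441, -0.0175, 0.3119]
eef_rot: [0.189, 0.736, 0.631, 0.16]
ft_force: [-0.5, 0.0, -2.3]
opening: 0.337
grip_force: 50.1
```

```bash
sed -i 's/g=.041+.003-.003/g=.046/' h.py
python3 - <<'E'
from h import *
rel(at(.110),sock); p,R=pose(); hd=p-0; z=R.as_matrix()[:,2]; print("tip",p+z*.096,"z",z, r.state()["joint_pos"])
T=cam("top");S=cam("scene")
for c in(T,S): print(proj(c,p+z*.096),proj(c,M),proj(c,p+z*.046))
A=T["image"][160:260,260:370];B=S["image"][130:260,240:350]
cv2.imwrite("pics/p2.png",np.hstack([cv2.resize(A,(440,400),interpolation=2)[:, :400],cv2.resize(B,(338,400),interpolation=2)]))
E
```

```text
shift mm [ 1.7938  1.5579 -1.5634] rot [-0.0056  0.002   0.0017] | from [ 0.441  -0.0175  0.3119] f [-0.525   0.0268 -2.31  ] open 0.33745630828766454 t 4.75
tip [ 0.4864 -0.0248  0.2276] z [ 0.4728 -0.0759 -0.8779] [-0.5596  0.0412  0.5001  2.2511  0.2385  0.3756 -0.4193]
[316.5861 220.2612] [316.657  212.4729] [315.9699 226.5537]
[285.8407 193.17  ] [295.888  207.7708] [277.2701 179.4504]
```

View pics/p2.png

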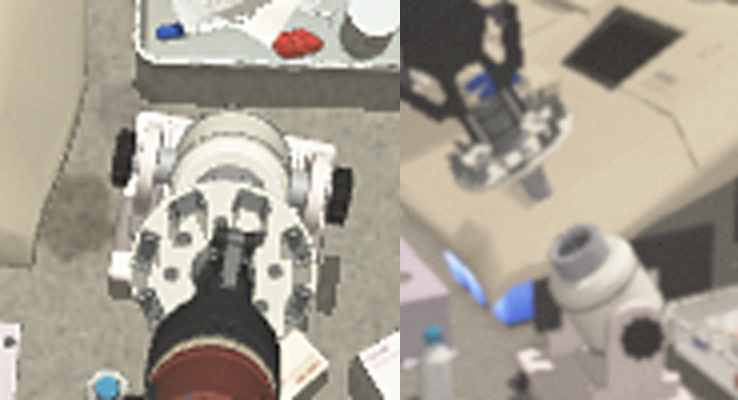

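Both views agree: the tip is seen at scene (285.9,193), matching its prediction of (285.8,193.2), and the shank is parallel to the nose axis. Advancing until the tip is just outside the mouth, then slowly in.

apply_moves:
  plan:
    - [0.2,1.8,1.6,15,-0.005,0.002,0.002]
    - [0.2,1.8,1.6,30,-0.005,0.002,0.002]
    - [0.2,1.8,1.6,45,-0.005,0.002,0.002]
    - [0.2,1.8,1.6,53,-0.005,0.002,0.002]
    - [0.2,1.8,1.6,53,-0.005,0.002,0.002]

```text
time_s: 5.48
ee_pos: [0.4693, -0.0204, 0.2671]
eef_rot: [0.19, 0.736, 0.629, 0.163]
ft_force: [0.6, -0.4, -2.3]
opening: 0.34
grip_force: 50.1
```

Run:
```python
from h import *
rel(at(.022),sock); p,R=pose(); z=R.as_matrix()[:,2]
S=cam("scene"); print(proj(S,p+z*.096),proj(S,M))
cv2.imwrite("pics/p3.png",cv2.resize(S["image"][150:250,250:350],(600,600),interpolation=2))
```

```text
shift mm [ 0.3013 -1.6032 33.5282] rot [ 0.0015  0.0003 -0.0016] | from [ 0.4693 -0.0204  0.2671] f [ 0.6386 -0.4485 -2.3385] open 0.3399473357052933 t 5.475
[295.5173 206.0633] [295.888  207.7708]
```

View pics/p3.png

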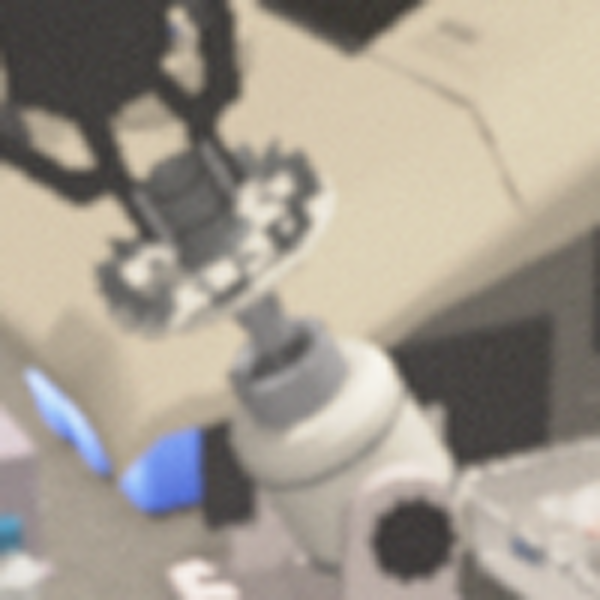

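The tip is just at the mouth, and the shank's axis line (263,310) runs through the nose-face centre (287,349). Inserting slowly to about 22 mm.

apply_moves:
  plan:
    - [0.2,0.3,-0.8,6,0,0,0]
    - [0.2,0.3,-0.8,12,0,0,0]
    - [0.2,0.3,-0.8,18,0,0,0]
    - [0.2,0.3,-0.8,22,0,0,0]
    - [0.2,0.3,-0.8,22,0,0,0]

```text
time_s: 6.15
ee_pos: [0.4786, -0.0218, 0.2472]
eef_rot: [0.19, 0.736, 0.629, 0.163]
ft_force: [-0.1, -1.6, -3.6]
opening: 0.338
grip_force: 50.0
```

apply_moves:
  plan:
    - [0.2,0,0,4,0,0,0]
    - [0.2,0,0,8,0,0,0]
    - [0.2,0,0,10,0,0,0]
    - [0.2,0,0,10,0,0,0]

```text
time_s: 6.65
ee_pos: [0.4831, -0.0227, 0.2386]
eef_rot: [0.19, 0.736, 0.629, 0.163]
ft_force: [-3.6, -1.4, -1.4]
opening: 0.336
grip_force: 50.4
```

Run:
```python
from h import *
p,R=pose(); z=R.as_matrix()[:,2]; print("axial f",r.state()["ft_force"]@z, "mom",r.state()["moment"],R.inv().apply(r.state()["ft_force"])); rel(at(.015),sock)
```

```text
axial f -0.3658622790049084 mom [-0.4193  1.6107 -0.3921] [-1.9809 -3.6166 -0.3659]
shift mm [ 0.3838 -0.0594  8.7663] rot [ 0.0005  0.0005 -0.0022] | from [ 0.4831 -0.0227  0.2386] f [-3.6101 -1.4327 -1.4325] open 0.33624779612372274 t 6.65
```

Light side contact only (about 3 N). Easing off sideways slightly and going on.

apply_moves:
  plan:
    - [0.2,-0.7,-1,2,0,0,0]
    - [0.2,-0.7,-1,4,0,0,0]
    - [0.2,-0.7,-1,5,0,0,0]
    - [0.2,-0.7,-1,5,0,0,0]

```text
time_s: 7.15
ee_pos: [0.4849, -0.0232, 0.234]
eef_rot: [0.19, 0.736, 0.629, 0.163]
ft_force: [-4.5, -1.2, -0.3]
opening: 0.337
grip_force: 50.5
```

Run:
```python
from h import *
p,R=pose(); z=R.as_matrix()[:,2]; print(R.inv().apply(r.state()["ft_force"]),r.state()["moment"]); rel(at(.015),sock)
S=cam("scene"); print(proj(S,p+z*.046))
cv2.imwrite("pics/p4.png",cv2.resize(S["image"][160:240,260:340],(600,600),interpolation=2))
```

```text
[-1.8806 -3.8484 -1.7925] [-0.3891  1.6249 -0.3046]
shift mm [0.6515 0.5797 3.8362] rot [ 0.0013 -0.0001 -0.0017] | from [ 0.4849 -0.0232  0.234 ] f [-4.4762 -1.1974 -0.3004] open 0.33731963141126464 t 7.15
[292.7485 203.1142]
```

View pics/p4.png

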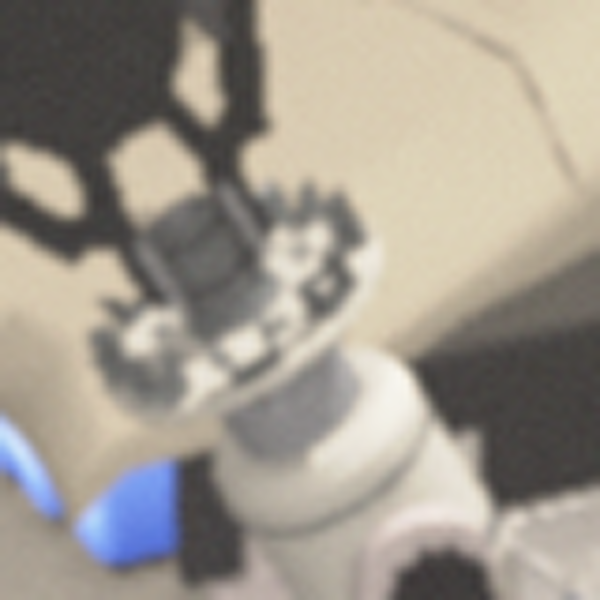

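The shank is well in; the disc hides the nose face and the head looks coaxial with the nose. Axial load is just beginning, so I'll press a little more.

apply_moves:
  plan:
    - [0.2,0,0,1.5,0,0,0]
    - [0.2,0,0,3,0,0,0]
    - [0.2,0,0,3,0,0,0]

```text
time_s: 7.58
ee_pos: [0.4861, -0.0234, 0.2312]
eef_rot: [0.19, 0.736, 0.629, 0.163]
ft_force: [-4.8, -2.0, -0.0]
opening: 0.335
grip_force: 50.5
```

Run:
```python
from h import *
p,R=pose(); print(R.inv().apply(r.state()["ft_force"]),r.state()["moment"]); rel(at(.015),sock)
```

```text
[-2.7075 -3.9191 -2.1312] [-0.373   1.6906 -0.3187]
shift mm [0.6376 0.8863 0.8243] rot [ 0.0007 -0.0001 -0.0016] | from [ 0.4861 -0.0234  0.2312] f [-4.8282 -1.9797 -0.0362] open 0.33497274907642677 t 7.575
```

apply_moves:
  plan:
    - [0.2,0,0,1.5,0,0,0]
    - [0.2,0,0,3,0,0,0]
    - [0.2,0,0,4,0,0,0]
    - [0.2,0,0,4,0,0,0]

```text
time_s: 8.07
ee_pos: [0.4877, -0.0237, 0.2278]
eef_rot: [0.19, 0.736, 0.629, 0.163]
ft_force: [-8.2, -0.7, 2.8]
opening: 0.336
grip_force: 50.7
```

Run:
```python
from h import *
p,R=pose(); print(R.inv().apply(r.state()["ft_force"]),r.state()["moment"]); rel(at(.015),sock)
```

```text
[-1.9743 -5.6594 -6.3587] [-0.3866  1.7981 -0.341 ]
shift mm [ 0.6527  1.0795 -2.9119] rot [ 0.0004 -0.0003 -0.0018] | from [ 0.4877 -0.0237  0.2278] f [-8.2405 -0.7021  2.8213] open 0.3359011418881743 t 8.075
```

Axial load is now about 8 N, so the leaves have gripped. Releasing and backing off along the axis.

apply_moves:
  plan:
    - [0.62,0,0,0,0,0,0]
    - [0.62,0,0,0,0,0,0]
    - [0.62,0,0,0,0,0,0]
    - [0.62,0,0,0,0,0,0]
    - [0.62,0,0,-15,0,0,0]
    - [0.62,0,0,-30,0,0,0]
    - [0.62,0,0,-45,0,0,0]
    - [0.62,0,0,-60,0,0,0]
    - [0.62,0,0,-60,0,0,0]

```text
time_s: 9.2
ee_pos: [0.4604, -0.0187, 0.2817]
eef_rot: [0.191, 0.735, 0.629, 0.165]
ft_force: [0.4, 0.1, -0.5]
opening: 0.621
grip_force: 0.0
```

Run:
```python
from h import *
p,R=pose(); print(R.inv().apply(r.state()["ft_force"])); rel(at(.060),sock)
S=cam("scene"); cv2.imwrite("pics/p5.png",cv2.resize(S["image"][150:250,250:350],(600,600),interpolation=2))
for h in(0,.005,.010,.015): print(h,proj(S,M+S_ax*(h+.057)),proj(S,M+S_ax*h))
```

```text
[0.1327 0.0641 0.6447]
shift mm [-0.0537 -0.753  12.6598] rot [ 0.0054 -0.0022 -0.0011] | from [ 0.4604 -0.0187  0.2817] f [ 0.3871  0.0752 -0.5309] open 0.6214581031549571 t 9.2
0 [286.4807 192.8866] [295.888  207.7708]
0.005 [285.635  191.5484] [295.0796 206.4919]
0.01 [284.7858 190.2049] [294.2681 205.2079]
0.015 [283.9332 188.8559] [293.4534 203.9188]
```

View pics/p5.png

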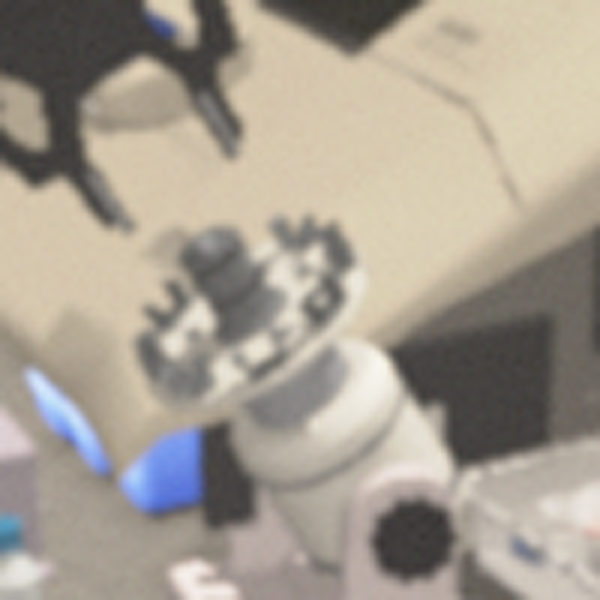

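The head stands by itself in the socket, fingers clear. Its post top at (285.4,190.1) matches a gap of about 10 mm. Next I'll shut the fingers and approach the post top for tapping.

apply_moves:
  plan:
    - [0,-0.7,-2,0,-0.0,0,0]
    - [0,-0.7,-2,0,0.005,0,0]
    - [0,-0.7,-2,0,0.005,0,0]
    - [0,-0.7,-2,0,0.005,0,0]
    - [0,-0.7,-2,8,0.005,0,0]
    - [0,-0.7,-2,16,0.005,0,0]
    - [0,-0.7,-2,22,0.005,0,0]
    - [0,-0.7,-2,22,0.005,0,0]

```text
time_s: 10.25
ee_pos: [0.4686, -0.0214, 0.2598]
eef_rot: [0.188, 0.737, 0.629, 0.161]
ft_force: [0.3, -0.1, -1.4]
opening: -0.002
grip_force: 0.0
```

apply_moves:
  plan:
    - [0,0,0,2,0,0,0]
    - [0,0,0,4,0,0,0]
    - [0,0,0,6,0,0,0]
    - [0,0,0,6,0,0,0]

```text
time_s: 10.75
ee_pos: [0.4717, -0.0216, 0.2557]
eef_rot: [0.189, 0.736, 0.629, 0.163]
ft_force: [-3.4, 0.7, 5.5]
opening: 0.001
grip_force: 3.4
```

```bash
cat > a.py <<'E'
from h import *
s=r.state();p,R=pose(s); print("tool f",R.inv().apply(s["ft_force"]),"h if touching",(p-M)@S_ax-.079); rel(at(.033),sock)
E
python3 a.py
```

```text
tool f [ 0.1319 -0.3945 -6.4968] h if touching 0.011328200093351712
shift mm [ 1.1325  1.7153 11.3275] rot [-0.0013 -0.001  -0.0018] | from [ 0.4717 -0.0216  0.2557] f [-3.42    0.662   5.4997] open 0.0005048244928462144 t 10.75
```

Contact with 6.5 N and an estimated gap of 11 mm. Pressing in small steps.

apply_moves:
  plan:
    - [0,0,0,1,0,0,0]
    - [0,0,0,2,0,0,0]
    - [0,0,0,3,0,0,0]
    - [0,0,0,4,0,0,0]
    - [0,0,0,4,0,0,0]

```text
time_s: 11.38
ee_pos: [0.4735, -0.0219, 0.2526]
eef_rot: [0.189, 0.736, 0.629, 0.163]
ft_force: [-6.0, 1.1, 9.2]
opening: -0.001
grip_force: 5.3
```

apply_moves:
  plan:
    - [0,0,0,1,0,0,0]
    - [0,0,0,2,0,0,0]
    - [0,0,0,3,0,0,0]
    - [0,0,0,3,0,0,0]

```text
time_s: 11.88
ee_pos: [0.4749, -0.0221, 0.2501]
eef_rot: [0.189, 0.736, 0.629, 0.163]
ft_force: [-8.1, 1.0, 12.1]
opening: -0.0
grip_force: 6.7
```

```bash
python3 a.py
```

```text
tool f [ -0.2366  -1.2896 -14.5184] h if touching 0.004855950357882666
shift mm [1.1039 1.5765 4.8571] rot [-0.0006 -0.0016 -0.0021] | from [ 0.4749 -0.0221  0.2501] f [-8.0878  1.0042 12.0864] open -0.0004479444892880337 t 11.875
```

apply_moves:
  plan:
    - [0,0,0,1,0,0,0]
    - [0,0,0,2,0,0,0]
    - [0,0,0,3,0,0,0]
    - [0,0,0,3,0,0,0]

```text
time_s: 12.38
ee_pos: [0.4763, -0.0223, 0.2477]
eef_rot: [0.189, 0.736, 0.629, 0.163]
ft_force: [-8.7, 1.3, 13.3]
opening: 0.001
grip_force: 8.0
```

apply_moves:
  plan:
    - [0,0,0,1,0,0,0]
    - [0,0,0,2,0,0,0]
    - [0,0,0,3,0,0,0]
    - [0,0,0,3,0,0,0]

```text
time_s: 12.88
ee_pos: [0.4776, -0.0226, 0.2453]
eef_rot: [0.189, 0.736, 0.629, 0.163]
ft_force: [-10.3, 0.6, 15.7]
opening: -0.001
grip_force: 9.3
```

```bash
python3 a.py
```

```text
tool f [ -0.9312  -1.4193 -18.7018] h if touching -0.0007499172373794799
shift mm [ 1.1318  1.4994 -0.7476] rot [-0.0001 -0.0019 -0.0023] | from [ 0.4776 -0.0226  0.2453] f [-10.315    0.6373  15.6791] open -0.0006372326342967432 t 12.875
```

apply_moves:
  plan:
    - [0,0,0,1,0,0,0]
    - [0,0,0,2,0,0,0]
    - [0,0,0,2,0,0,0]

```text
time_s: 13.25
ee_pos: [0.4786, -0.0227, 0.2437]
eef_rot: [0.189, 0.736, 0.629, 0.163]
ft_force: [-11.0, 1.3, 17.8]
opening: 0.003
grip_force: 10.2
```

apply_moves:
  plan:
    - [0,0,0,1,0,0,0]
    - [0,0,0,2,0,0,0]
    - [0,0,0,2,0,0,0]

```text
time_s: 13.62
ee_pos: [0.4794, -0.0228, 0.2421]
eef_rot: [0.189, 0.736, 0.629, 0.164]
ft_force: [-11.7, 1.4, 20.2]
opening: -0.002
grip_force: 11.6
```

apply_moves:
  plan:
    - [0,0,0,1,0,0,0]
    - [0,0,0,2,0,0,0]
    - [0,0,0,2,0,0,0]

```text
time_s: 14.0
ee_pos: [0.4801, -0.023, 0.2407]
eef_rot: [0.189, 0.736, 0.629, 0.164]
ft_force: [-16.7, 1.6, 24.1]
opening: -0.0
grip_force: 14.9
```

```bash
python3 a.py
```

```text
tool f [ -0.911   -2.9941 -29.2153] h if touching -0.005949973653052679
shift mm [ 1.1766  1.4582 -5.9459] rot [ 0.0006 -0.0025 -0.0027] | from [ 0.4801 -0.023   0.2407] f [-16.7198   1.625   24.1068] open -0.0003282182473706974 t 14.0
```

The slope jumped (6 N over 1.6 mm), which is the hard stop: 29 N implies 5.4 mm of spindle travel, so the gap is about 0. One more small press, then back off.

apply_moves:
  plan:
    - [0,0,0,1.2,0,0,0]
    - [0,0,0,1.2,0,0,0]
    - [0,0,0,1.2,0,0,0]

```text
time_s: 14.38
ee_pos: [0.4803, -0.023, 0.2405]
eef_rot: [0.189, 0.736, 0.629, 0.164]
ft_force: [-22.8, 2.7, 35.3]
opening: -0.0
grip_force: 21.0
```

```bash
python3 a.py
```

```text
tool f [ -0.7132  -2.9117 -41.9874] h if touching -0.006222992713528233
shift mm [ 1.1742  1.4771 -6.217 ] rot [ 0.0012 -0.0033 -0.003 ] | from [ 0.4803 -0.023   0.2405] f [-22.7618   2.704   35.306 ] open -2.1376492026666727e-05 t 14.375
```

It went hard at 42 N with the spindle bottomed, well above leaf friction. Backing off and checking.

apply_moves:
  plan:
    - [0,0,0,-4,0,0,0]
    - [0,0,0,-8,0,0,0]
    - [0,0,0,-25,0,0,0]
    - [0,0,0,-50,0,0,0]
    - [0,0,0,-80,0,0,0]
    - [0,0,0,-80,0,0,0]
    - [0,0,0,-80,0,0,0]

```text
time_s: 15.25
ee_pos: [0.443, -0.0169, 0.3073]
eef_rot: [0.188, 0.736, 0.63, 0.162]
ft_force: [0.4, -0.4, 0.1]
opening: 0.001
grip_force: 0.0
```

Run:
```python
from h import *
S=cam("scene"); cv2.imwrite("pics/p6.png",cv2.resize(S["image"][150:250,250:350],(600,600),interpolation=2))
a=cv2.imread("pics/p5.png")[180:480,100:400]; print(r.state()["ft_force"])
```

```text
[0.448  0.0064 0.183 ]
```

View pics/p6.png

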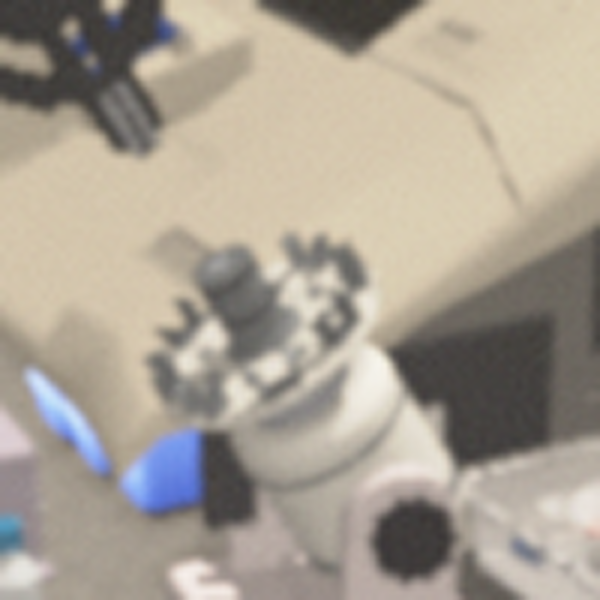

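The head moved about 13 mm along the axis (post top from (215,243) to (229,264) in the crop) and is home, with the fingers clear. I'm handing it in.

```bash
python3 -c "
from rig import order; print(order.close_job())"
```

```text
the job is handed in; nothing more can be done
None
```

The round head was pressed home in the socket with steady axial pushes up to about 42 N, stayed there after the fingers backed off, and the job is handed in; the hand-in returned no verdict, I viewed 12 pictures against the limit of 10, and I did not re-measure the bar head or bystanders at the end.

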